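# Clip the second clamp onto a leaning gel cassette

### The arm

A 6-joint arm with a two-finger parallel gripper is mounted at the origin on the work surface. World frame = base frame: x ahead of the robot, y to its left, z up, the work surface at z = 0. Lengths are in m, angles in rad, forces in N, time in s.
With the tool pointing down it reaches from about 0.25 to 0.775 m from the base axis. Payload 4 kg.
Tool frame: the origin (TCP) lies between the finger pads; the fingertips stand 11 mm ahead of it and the grasp point (between the pads) lies 8 mm behind it (robot.tip_extent is the z of the fingertips in the tool frame, in m); z points along the fingers, y is the line along which they close (so a half turn about z gives the same grasp; the last joint's range is limited). The gripper opens to 94 mm and grips with 3 to 60 N. Pads are 16 mm wide; open, the fingers measure 119 mm over their backs; the gripper's body (75 mm by 177 mm) begins 78 mm behind the grasp point.
Start: joints at [-1.341, 0.087, 1.371, -0, 1.684, -0.103], TCP at [0.18, -0.52, 0.217] pointing down, gripper open.
Joint ranges: [-3.1, 3.1], [-0.76, 2.03], [0.27, 2.55], [-1.08, 4.22], [0.17, 2.65], [-2.57, 2.57]. Speed limits (rad/s): [2.79, 2.79, 3.14, 3.14, 3.14, 3.14].

### API

Orientations are given as [roll, pitch, yaw] about the fixed x, y, z axes, in that order (R = Rz(yaw) Ry(pitch) Rx(roll)).
In Python, from bench import robot, imaging gives the robot as it stands.
- The arm moves only by the shell command python3 -m pendant 'ROWS'. ROWS is JSON, a list of rows, each a list of 7 numbers: the shift along the world's x, y, z in cm, then the turn, a rotation vector about the world's x, y, z in degrees, then the opening, from 0 (shut) to 1 (fully open). In form: [[dx, dy, dz, ax, ay, az, jaw], ...]. A call has 1 to 8 rows; each row shifts and turns the commanded pose from where the row before left it; what a row does not reach is not made up. A row lasts 1/10 s, in which the tool goes at most 50 mm and 8.59 degrees, less where a joint would pass 70% of its speed; a pose out of reach is approached as far as the arm can. A call is refused whole if a number of a shift passes 5 or a number of a turn 8.59, either way. A call with a gripper value outside its range is refused whole. The fingers move at their own pace and stop on an object; the grip force is fixed at half the most. Time passes only in rows, so rows that do not move let the fingers close. It gives the time, the measured TCP pose, the force, the opening and the grip force at its end, in the units of the state.
- robot.get_obs(): the state, without advancing time (a new reading comes with each control period).
- imaging.snapshot(name): name is "scene" or "top"; returns the picture (400x640x3 uint8, red, green, blue); there is no depth.
- imaging.camera_params(name): a dict with "camera_matrix" (3x3 intrinsics, pixels), "R" (3x3) and "t" (3): a world point X has camera coordinates R X + t. Camera axes: x right, y down, z forward; pixel columns grow to the right and rows downward; lengths in m; the calibration is good to about 2 mm. A picture is of the moment at which its call begins. camera_params takes no time and is no camera call.
- robot.close_job(): hands the job in; it is judged then, once.
The state is a dict: "time": time; "joint_positions": joint angles; "qvel": joint speeds; "joint_torque": joint torques, N m; "tool_pos": TCP position; "ee_rot": TCP orientation; "wrist_force": force on the tool from outside, world axes, zero at the start; "wrist_torque": the same for the moment, N m; "width": finger opening in m; "finger_force": force on a finger pad.
Only numpy, scipy, OpenCV 4.12 (cv2) and the standard library are available. Lean on these libraries where they do the work, as an engineer would, in place of code of your own. Each camera call takes 0.05 s, during which the arm holds its last target. There are 200 camera calls.

### The job

Close up the gel cassette for casting: take the loose sprung clamp and clip it onto the bare side edge of the leaning glass cassette (the edge without a clamp), in the upper half of that edge, pushed fully home so that its hooked jaws close on the glass behind the thick edge bar. Feel for the edge and do not shove the cassette hard; leave the clamp let go on the edge, and do not shift the beaker, jar or tube rack.

Things in the scene. Friction and masses are not known exactly. Their poses are not given: they have to be found in the camera images.
- clamp: Loose sprung clamp, steel with black handle sleeves, like a big clothes peg, lying on its side; 117 mm long, 36 mm high, 170 g. Origin: on the axis of its pivot pin, at the underside; z along the pin (up as it lies), x to the jaws, handles to -x, a half at +y and one at -y. Squeezing the handles opens the jaws. The frame is that of the +y half, which turns 0.2 rad when squeezed fully.
- clamp_grip (a point): Point between the clamp's handles, 38 mm behind the pin, at mid-height (18 mm). The handles are flat plates reaching 67 mm behind the pin and flaring 0.2 rad each: 40 mm wide outside here, 52 mm at the ends. About 10 to 14 N squeezes them here; at the stop they are parallel, 26 mm wide outside.
- clamp_throat (a point): Front of the round black stop in the clamp's throat, 23 mm ahead of the pin, at mid-height (18 mm). Fully home, the cassette's edge touches it. Each jaw carries an inward hook 18 to 28 mm ahead of this point, 36 mm high; the gap between the hooks is 4 mm shut and 22 mm squeezed.
- jaw (a joint): How far the jaws of the loose clamp are opened, rad: 0 shut and empty, 0.4 squeezed to the stop; about 0.09 with the hooks on the 8 mm glass, 0.21 if they have only closed on the 14 mm edge bar.
- cradle: White holder on a white foot fixed to the bench, top leaning 32 degrees to the robot. Origin: middle of the cassette's lower edge if it stands central, 52 mm above the bench. z up along the lean (parallel to the side edges), y level along the ledge, away from the bare edge, x normal to the glass, up and away from the robot. Behind the glass is a support 50 mm wide (y -25 to 25 mm).
- edge_nominal (a point): Where the bare side edge of the glass cassette would be 78 mm up its 120 mm height, if central (80 mm to the bare side of the cradle's origin; axes as the cradle). The cassette stands up to 18 mm to either side of that along y; the offset is NOT reported: find it by touch or sight. Glass 8 mm thick, 160 mm wide in all; a grey bar 14 mm thick, 14 mm wide runs along each side edge.
- beaker: Bystander: glass beaker, 72 mm wide, 85 mm high. Origin: centre of its underside.
- reagent: Bystander: white jar, 64 mm wide, 100 mm high. Origin: centre of its underside.
- tube_rack: Bystander: orange tube block, 72 x 130 x 45 mm. Origin: centre of its underside.
Things that resemble listed ones, but are neither listed nor needed, are in the scene too. Of the things shaped like the clamp, the steel one is meant.

How it is judged:
On the way:
1. the clamp has been picked up and squeezed open (height (world z) of clamp above 0.06 m and value of joint jaw above 0.25 rad), for 0.2 s.
At the end, for the whole second after the job is handed in: The clamp is let go, at rest on the bare side edge: hooks on the glass behind the edge bar (jaw 0.045 to 0.14 rad), throat within 12 mm of the glass mid-plane and 24 mm of nominal along y, pin within 0.2 rad of the edge's line, its middle 53 to 112 mm up the edge (value of joint jaw between 0.045 and 0.14 rad and y of clamp_throat in the frame of cradle between -0.104 and -0.056 m and x of clamp_throat in the frame of cradle between -0.012 and 0.012 m and z of clamp_throat in the frame of cradle between 0.053 and 0.112 m and angle between the z axis of clamp and the z axis of cradle, either way round below 0.2 rad and contact force between clamp and cradle above 2 N and linear speed of clamp below 0.02 m/s); the robot touches nothing.
It fails at once if the cassette was shoved hard (over 40 N) (contact force between any of clamp, the arm, the fingers and cradle above 40 N).
It fails at once if a bystander was shifted (distance of any of beaker, reagent, tube_rack from where it was at the start of the episode above 0.02 m).
It also fails if it takes over 40 s, if anything falls off the work surface, if the arm or the gripper's body presses on something with over 40 N, if the wrist force passes 120 N, or if a joint passes its speed limit or range.

## Working session

There is one attempt and no reset: what is moved stays moved. The work goes in short steps, Python scripts to look and compute and a shell command to move; the robot and the scene stay as the last step left them, time stands still between calls to the robot, and variables do not carry over. Pictures are saved under pics/ and viewed, at most 10 in all, crops included, and the job is handed in when it is done.

```bash
ls; mkdir -p pics; python3 - <<'E'
from bench import robot, imaging
import cv2
for n in ("scene","top"):
    im=imaging.snapshot(n); cv2.imwrite(f"pics/{n}0.png",im[:,:,::-1])
    p=imaging.camera_params(n); print(n,p)
print(robot.get_obs(), robot.tip_extent)
E
```

```text
pics
scene {'camera_matrix': array([[361.73948166,   0.        , 318.08076625],
       [  0.        , 361.73948166, 200.81585897],
       [  0.        ,   0.        ,   1.        ]]), 'R': array([[-0.61078435,  0.79178805, -0.00376415],
       [ 0.44772662,  0.34144703, -0.82641079],
       [-0.65305693, -0.50644409, -0.56305509]]), 't': array([ 0.4553553 , -0.179739  ,  1.34314611])}
top {'camera_matrix': array([[384.4562017 ,   0.        , 320.22738152],
       [  0.        , 384.4562017 , 204.46486649],
       [  0.        ,   0.        ,   1.        ]]), 'R': array([[-0.01273056, -0.99991256, -0.00357796],
       [-0.98853656,  0.01312393, -0.15041018],
       [ 0.15044398,  0.00162213, -0.9886172 ]]), 't': array([-0.06095233,  0.60967986,  1.02669857])}
{'time': 0.1, 'joint_positions': array([-1.34109436e+00,  8.78890458e-02,  1.37207889e+00,  1.01326240e-05,
        1.68357828e+00, -1.03080979e-01]), 'qvel': array([ 0.00134944, -0.00084459, -0.00277678,  0.00061016,  0.00120384,
        0.00088381]), 'joint_torque': array([ 1.84660661e-03, -3.41251087e+01, -3.03301907e+01,  7.18184514e-02,
        3.04503052e-02, -9.69540497e-05]), 'tool_pos': array([ 0.17957494, -0.51937391,  0.21542913]), 'ee_rot': array([-3.13965050e+00, -2.11035357e-04,  3.32783867e-01]), 'wrist_force': array([ 0.14344985, -0.26555337, -0.02472177]), 'wrist_torque': array([-0.04044786, -0.00687026, -0.00238111]), 'finger_force': 0.0, 'width': 0.09420983547972489} 0.011
```

View pics/scene0.png

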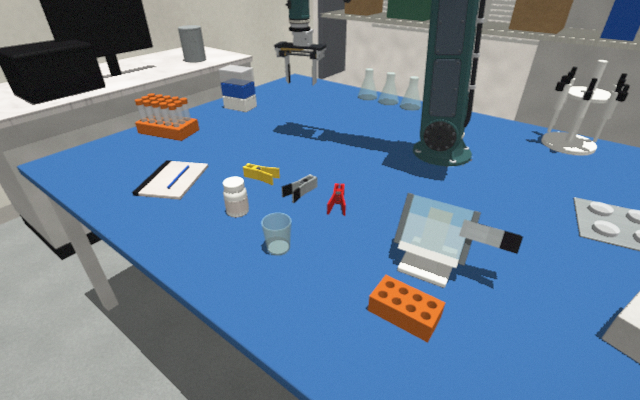

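View pics/top0.png

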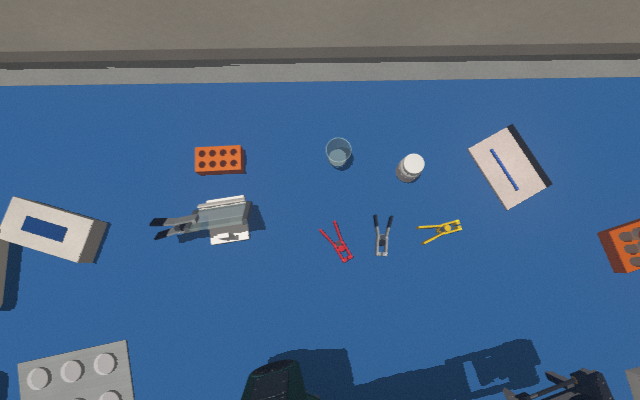

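```bash
python3 - <<'E'
import cv2,numpy as np
t=cv2.imread("pics/top0.png");s=cv2.imread("pics/scene0.png")
def c(im,x,y,w,h,k): return cv2.resize(im[y:y+h,x:x+w],None,fx=k,fy=k,interpolation=cv2.INTER_CUBIC)
cv2.imwrite("pics/clamps.png",np.vstack([c(t,310,208,160,58,5),c(s,230,155,160,62,5)]))
cv2.imwrite("pics/cass.png",np.hstack([c(t,145,180,120,75,3.3333) if 0 else cv2.resize(t[185:260,180:260],(400,375),interpolation=cv2.INTER_CUBIC),cv2.resize(s[185:289,390:494],(400,400),interpolation=cv2.INTER_CUBIC)[:375]]))
E
```

```text
(no output)
```

View pics/clamps.png

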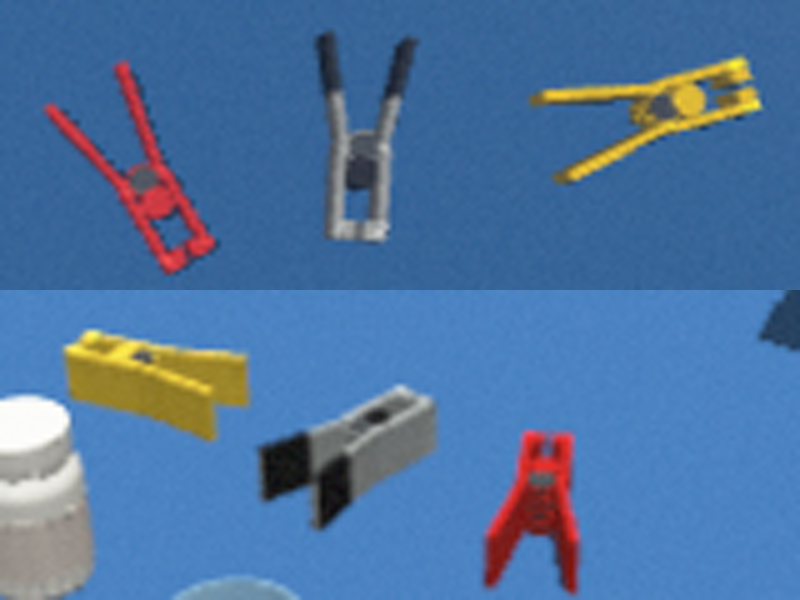

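View pics/cass.png

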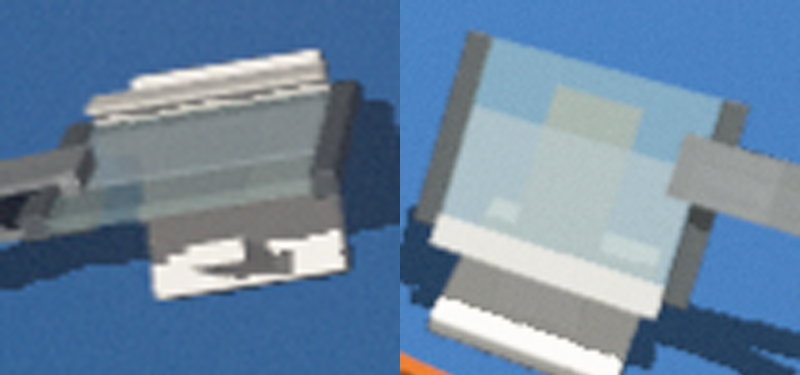

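Three clamp-shaped things are in the top view: red (337,241), steel with black sleeves (382,235) and yellow (440,230). The steel one with black sleeves fits the description, and the crop confirms it. Its jaws point toward the robot. The cassette's bare edge is the right-hand bar in the top view, around (249,202) to (245,224), and the left-hand bar in the scene view, around (411,194) to (397,242).

```bash
cat > h.py <<'E'
import numpy as np, cv2
from bench import robot, imaging
P={n:imaging.camera_params(n) for n in("scene","top")}
def proj(n,X):
    p=P[n]; q=p["camera_matrix"]@(p["R"]@np.asarray(X,float)+p["t"]); return q[:2]/q[2]
def tri(us,ut):  # scene px, top px -> world
    M=[P[n]["camera_matrix"]@np.c_[P[n]["R"],P[n]["t"]] for n in("scene","top")]
    X=cv2.triangulatePoints(M[0],M[1],np.float64(us).reshape(2,1),np.float64(ut).reshape(2,1)).ravel(); X=X[:3]/X[3]
    return X, max(np.linalg.norm(proj("scene",X)-us),np.linalg.norm(proj("top",X)-ut))
def ray(n,u,z):
    p=P[n]; d=p["R"].T@np.linalg.inv(p["camera_matrix"])@[*u,1]; c=-p["R"].T@p["t"]; return c+d*(z-c[2])/d[2]
def zoom(im,x,y,w,h,k,step=5):
    o=cv2.resize(im[y:y+h,x:x+w],None,fx=k,fy=k,interpolation=cv2.INTER_CUBIC)
    for i in range(-x%step,w,step): cv2.line(o,(int((i+.5)*k),0),(int((i+.5)*k),8),(0,255,255),1); cv2.putText(o,str(x+i),(int((i+.5)*k)-10,20),0,.35,(0,255,255),1)
    for j in range(-y%step,h,step): cv2.line(o,(0,int((j+.5)*k)),(8,int((j+.5)*k)),(0,255,255),1); cv2.putText(o,str(y+j),(10,int((j+.5)*k)+4),0,.35,(0,255,255),1)
    return o
E
python3 - <<'E'
from h import *
np.set_printoptions(precision=4,suppress=True)
t=cv2.imread("pics/top0.png");s=cv2.imread("pics/scene0.png")
for n,a,b in [("sleeve+y",(293,194.6),(375,215)),("sleeve-y",(282.4,186.4),(391.6,216)),("hook+y",(317.4,177),(376.4,255.6)),("hook-y",(311,174.4),(387,255.6)),
  ("bar top",(411.2,192.5),(247.5,222)),("bar bot",(397.5,241),(251,201.5))]:
    print(n,*tri(a,b))
cv2.imwrite("pics/bar.png",np.hstack([zoom(t,205,190,60,60,6.6),zoom(s,390,188,60,60,6.6)])if 0 else np.hstack([zoom(t,226,193,38,56,10),zoom(s,388,188,38,56,10)]))
E
```

```text
sleeve+y [ 0.5791 -0.2226  0.0266] 0.3470119266994594
sleeve-y [ 0.5746 -0.2678  0.0356] 0.3053724452339764
hook+y [ 0.4648 -0.2211  0.0335] 0.5305552198494318
hook-y [ 0.4637 -0.2495  0.0327] 0.9941403039490898
bar top [0.5492 0.1167 0.1517] 1.9363368235149436
bar bot [0.616  0.1274 0.0555] 2.474791543227149
```

View pics/bar.png

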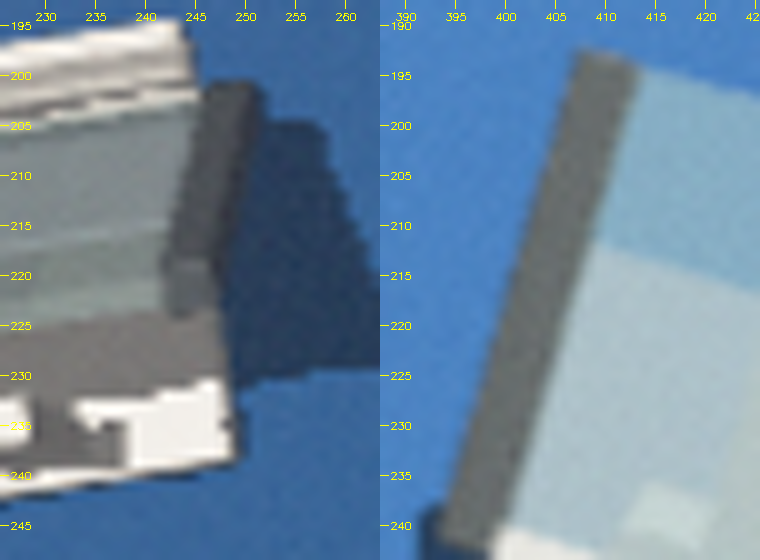

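The zoom shows the bare bar's +x face with its outer corners. The top end is at top (247.2,218.5) and scene (407.3,192.5). The bottom end is at top (251,200.8) and scene (394,241.5). The end face runs to top (247,223.5).

```bash
python3 - <<'E'
from h import *
np.set_printoptions(precision=4,suppress=True)
D={}
for n,a,b in [("TO",(407.2,192.3),(247.2,218.5)),("TI",(413.2,194),(242,218.7)),("BO",(394,241.5),(251,200.8))]:
    D[n],e=tri(a,b); print(n,D[n],e)
z=D["TO"]-D["BO"]; print("len",np.linalg.norm(z),"dir",z/np.linalg.norm(z),"lean",np.degrees(np.arctan2(-z[0],z[2])))
# yaw from white ledge/foot lines in top view & bystanders
t=cv2.imread("pics/top0.png").astype(int)
m=(t.min(2)>190).astype(np.uint8); m[:, :180]=0; m[:,262:]=0; m[:185]=0;m[260:]=0
for c in cv2.findContours(m,0,2)[0]:
    if cv2.contourArea(c)>30: print(cv2.minAreaRect(c), cv2.approxPolyDP(c,2,True).reshape(-1,2).tolist())
# predicted corners for a model with yaw from ledge, for checking
s,c=np.sin(np.radians(32)),np.cos(np.radians(32))
for yaw in (6,9,12):
    w=np.radians(yaw); Rz=np.array([[np.cos(w),-np.sin(w),0],[np.sin(w),np.cos(w),0],[0,0,1]])
    x,y,zz=Rz@[c,0,s],Rz@[0,1,0],Rz@[-s,0,c]
    TO=D["TO"]; print(yaw,[ (k,proj("scene",X),proj("top",X)) for k,X in dict(BO=TO-.12*zz,TI=TO+.014*y,TB=TO-.014*x).items()])
E
```

```text
TO [0.5587 0.1141 0.1561] 0.54346096164623
TI [0.558  0.1277 0.1564] 0.9364255778259147
BO [0.6196 0.1245 0.0547] 0.8421562312848626
len 0.11867843946819298 dir [-0.5128 -0.0875  0.854 ] lean 30.98330561647565
((223.39190673828125, 237.64865112304688), (8.993842124938965, 26.14972686767578), 81.02737426757812) [[237, 240], [220, 240], [219, 237], [228, 236], [224, 233], [211, 238], [211, 243]]
((241.0946044921875, 235.5675811767578), (7.39795446395874, 13.480716705322266), 80.53767395019531) [[248, 238], [247, 231], [234, 233], [239, 235], [239, 239]]
((224.52310180664062, 198.65028381347656), (2.508943796157837, 35.65740966796875), 81.25383758544922) [[242, 195], [207, 202]]
6 [('BO', array([391.2177, 241.5033]), array([251.8198, 200.2406])), ('TI', array([412.526, 194.025]), array([241.1888, 219.3502])), ('TB', array([408.023 , 192.6001]), array([247.7832, 223.7133]))]
9 [('BO', array([392.5721, 241.9699]), array([250.6284, 200.4108])), ('TI', array([412.6273, 193.8727]), array([241.2219, 219.6402])), ('TB', array([407.7654, 192.5282]), array([248.0299, 223.6778]))]
12 [('BO', array([393.9555, 242.3948]), array([249.4458, 200.6421])), ('TI', array([412.712 , 193.7162]), array([241.2703, 219.9276])), ('TB', array([407.5038, 192.4629]), array([248.2747, 223.6295]))]
```

```bash
python3 - <<'E'
from h import *
np.set_printoptions(precision=4,suppress=True)
A=ray("top",(383.0,215),.036);B=ray("top",(381,255.2),.036);p=ray("top",(382,236.2),.036)
d=(B-A)/np.linalg.norm(B-A); print(A,B,p,np.linalg.norm(B-A),np.degrees(np.arctan2(d[1],d[0])))
print("pin from ends",A+.067*d,B-.051*d,"grip",p-.038*d)
t=cv2.imread("pics/top0.png").astype(int)[208:262,366:400]
m=((t[:,:,0]-t[:,:,2])<35)
ys,xs=np.nonzero(m); c=max(cv2.findContours(m.astype(np.uint8),0,2)[0],key=cv2.contourArea)
W=np.array([ray("top",(366+x,208+y),.036)[:2] for x,y in c.reshape(-1,2)]); r=cv2.minAreaRect((W*1000).astype(np.float32)); print(r, m.sum())
for n,u in [("beaker",(338,152)),("jar",(413,161)),("rack",(219,160))]: print(n,ray("top",u,.09 if n!="rack" else .045))
E
```

```text
[ 0.5782 -0.2444  0.036 ] [ 0.4665 -0.2347  0.036 ] [ 0.5188 -0.2394  0.036 ] 0.11204440445704399 175.04361963493645
pin from ends [ 0.5114 -0.2386  0.036 ] [ 0.5173 -0.2392  0.036 ] grip [ 0.5567 -0.2427  0.036 ]
((521.39892578125, -240.34719848632812), (50.428314208984375, 111.14493560791016), 85.84818267822266) 343
beaker [ 0.7464 -0.1193  0.09  ]
jar [ 0.7183 -0.3227  0.09  ]
rack [0.7408 0.2175 0.045 ]
```

```bash
python3 -m pendant '[[2.1,1.5,0,0,0,8.5,0.75],[2.1,1.5,0,0,0,8.5,0.75],[2.1,1.5,0,0,0,8.5,0.75],[2.1,1.5,0,0,0,8.5,0.75],[2.1,1.5,0,0,0,8.5,0.75],[2.1,1.5,0,0,0,8.5,0.75],[2.1,1.5,0,0,0,8.5,0.75],[2.1,1.5,0,0,0,8.5,0.75]]'; python3 -m pendant '[[2.1,1.6,0,0,0,8.5,0.75],[2.1,1.6,0,0,0,8.5,0.75],[2.1,1.6,0,0,0,8.5,0.75],[2.1,1.6,0,0,0,8.5,0.75],[2.1,1.6,0,0,0,8.5,0.75],[2.1,1.6,0,0,0,8.5,0.75],[2.1,1.6,0,0,0,8.5,0.75],[2.1,1.6,0,0,0,8.5,0.75]]'; python3 -m pendant '[[2.1,1.6,-3,0,0,8.5,0.75],[1.6,1.3,-3,0,0,8.5,0.75],[0,0,-4,0,0,3.3,0.75],[0,0,0,0,0,0,0.75]]'
```

```text
time: 0.9
tool_pos: [0.3483, -0.3989, 0.2159]
ee_rot: [-3.141, -0.001, 1.526]
wrist_force: [0.5, -1.1, -0.3]
width: 0.0708
finger_force: 0.0
time: 1.7
tool_pos: [0.5162, -0.2709, 0.2158]
ee_rot: [3.141, -0.001, 2.713]
wrist_force: [-0.1, 0.3, 0.1]
width: 0.0706
finger_force: 0.0
time: 2.1
tool_pos: [0.5488, -0.2399, 0.1087]
ee_rot: [3.135, -0.014, 3.062]
wrist_force: [-0.4, 0.7, -0.3]
width: 0.0706
finger_force: 0.0
```

```bash
python3 -m pendant '[[0.3,-0.2,-3,0,0,0,0.75],[0,0,-3,0,0,0,0.75],[0,0,0,0,0,0,0.75],[0,0,0,0,0,0,0.75]]'
```

```text
time: 2.5
tool_pos: [0.5558, -0.2454, 0.0578]
ee_rot: [-3.141, 0.0, 3.059]
wrist_force: [1.1, 0.4, -0.5]
width: 0.0706
finger_force: 0.0
```

```bash
python3 -m pendant '[[-0.1,0.3,-1.5,0,0,0,0.75],[0,0,-1.5,0,0,0,0.75],[0,0,-1.2,0,0,0,0.75],[0,0,0,0,0,0,0.75],[0,0,0,0,0,0,0.75]]'; python3 - <<'E'
from h import *
im=imaging.snapshot("top")[:,:,::-1].copy(); s=imaging.snapshot("scene")[:,:,::-1].copy()
cv2.imwrite("pics/g.png",np.hstack([zoom(im,340,195,80,75,5,10),zoom(s,260,125,80,75,5,10)]))
print(proj("top",[.554,-.2424,.036]))
E
```

```text
time: 3.0
tool_pos: [0.5544, -0.2417, 0.014]
ee_rot: [3.141, -0.001, 3.061]
wrist_force: [0.3, 1.1, 0.1]
width: 0.0702
finger_force: 0.0
[382.59771158 223.59158183]
```

View pics/g.png

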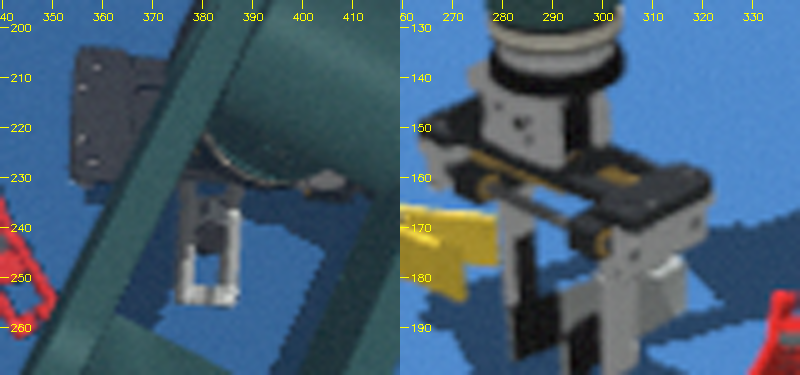

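The clamp, with its jaws at top (382,255), sits centred between the open fingers, and the handles are straddled in the scene view. I'll squeeze now.

```bash
python3 -m pendant '[[0,0,0,0,0,0,0],[0,0,0,0,0,0,0],[0,0,0,0,0,0,0],[0,0,0,0,0,0,0],[0,0,0,0,0,0,0],[0,0,0,0,0,0,0]]'; python3 -m pendant '[[0,0,1,0,0,0,0],[0,0,2,0,0,0,0],[0,0,4,0,0,0,0],[0,0,5,0,0,0,0],[0,0,5,0,0,0,0],[0,0,3,0,0,0,0],[0,0,0,0,0,0,0],[0,0,0,0,0,0,0]]'
```

```text
time: 3.7
tool_pos: [0.5549, -0.242, 0.0148]
ee_rot: [-3.141, 0.001, 3.061]
wrist_force: [0.2, -1.9, 1.4]
width: 0.0262
finger_force: 14.1
time: 4.5
tool_pos: [0.5546, -0.2417, 0.2144]
ee_rot: [3.142, 0.0, 3.061]
wrist_force: [-0.4, -1.1, -2.5]
width: 0.0255
finger_force: 30.0
```

```bash
python3 -m pendant '[[0.4,2.65,0,0,0,-8.5,0],[0.4,2.65,0,0,0,-8.5,0],[0.4,2.65,0,0,0,-8.5,0],[0.4,2.65,0,0,0,-8.5,0],[0.4,2.65,0,0,0,-8.5,0],[0.4,2.65,0,0,0,-8.5,0],[0.4,2.65,0,0,0,-8.5,0],[0.4,2.65,0,0,0,-8.5,0]]'; python3 -m pendant '[[0.4,2.65,0,0,0,-8.4,0],[0,0,-1,1.25,-7.9,0,0],[0,0,-2,1.25,-7.9,0,0],[0,0,-2,1.25,-7.9,0,0],[0,0,-2,1.25,-7.9,0,0],[0,0,0,0,0,0,0],[0,0,0,0,0,0,0]]'
python3 - <<'E'
from h import *
from scipy.spatial.transform import Rotation as R
np.set_printoptions(precision=4,suppress=True)
o=robot.get_obs(); M=R.from_euler("xyz",o["ee_rot"]).as_matrix(); print(o["tool_pos"],M,o["width"])
w=np.radians(9);Z=R.from_euler("z",w).as_matrix();s,c=np.sin(np.radians(32)),np.cos(np.radians(32))
C=np.c_[Z@[c,0,s],Z@[0,1,0],Z@[-s,0,c]]; T=np.c_[C[:,1],-C[:,0],-C[:,2]]; print("T",T)
if np.linalg.det(T)<0: print("bad")
print("rotvec deg needed",R.from_matrix(T@M.T).as_rotvec(degrees=True))
E
```

```text
time: 5.3
tool_pos: [0.585, -0.0286, 0.2102]
ee_rot: [-3.135, -0.003, 1.868]
wrist_force: [0.8, 0.6, -2.4]
width: 0.0257
finger_force: 30.0
time: 6.0
tool_pos: [0.586, -0.0027, 0.1374]
ee_rot: [2.597, -0.005, 1.727]
wrist_force: [0.9, -0.7, 0.2]
width: 0.0251
finger_force: 30.0
[ 0.586  -0.0027  0.1374] [[-0.1555  0.8451  0.5115]
 [ 0.9878  0.1306  0.0845]
 [ 0.0046  0.5184 -0.8551]] 0.02514998885689292
T [[-0.1564 -0.8376  0.5234]
 [ 0.9877 -0.1327  0.0829]
 [ 0.     -0.5299 -0.848 ]]
badTraceback (most recent call last):
  File "<stdin>", line 8, in <module>
  File "scipy/spatial/transform/_rotation.pyx", line 1143, in scipy.spatial.transform._rotation.Rotation.from_matrix
ValueError: Non-positive determinant (left-handed or null coordinate frame) in rotation matrix 0: [[-0.4158 -0.2197 -0.8825]
 [-0.2233  0.9653 -0.1351]
 [-0.8816 -0.1409  0.4505]].
```

```bash
python3 -m pendant '[[0.4,0.1,-1.6,0.1,-0.7,0,0],[0,0,0,0,0,0,0],[0,0,0,0,0,0,0]]'; python3 - <<'E'
from h import *
im=imaging.snapshot("top")[:,:,::-1].copy(); s=imaging.snapshot("scene")[:,:,::-1].copy()
cv2.imwrite("pics/t1.png",im);cv2.imwrite("pics/s1.png",s)
cv2.imwrite("pics/a.png",np.hstack([zoom(im,230,185,66,80,6,10),zoom(s,365,180,66,80,6,10)]))
E
```

```text
time: 6.3
tool_pos: [0.5976, -0.0027, 0.132]
ee_rot: [2.568, 0.001, 1.728]
wrist_force: [0.1, 0.0, -0.7]
width: 0.0259
finger_force: 30.0
```

View pics/a.png

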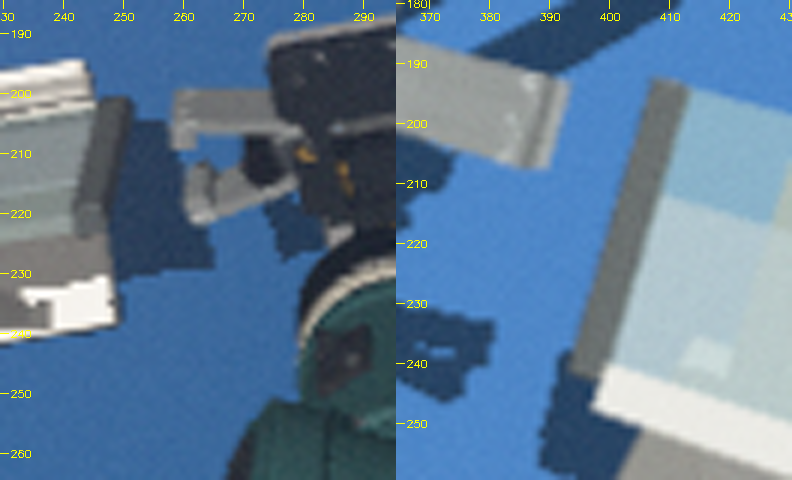

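The clamp is held squeezed open beside the bare edge. Its +x jaw front corners are at top (258.4,199.5) and (258.3,205.3), and at scene (389.5,207.3) and (393.5,192). Next I'll check them against the tool pose.

```bash
cat >> h.py <<'E'
from scipy.spatial.transform import Rotation as R
np.set_printoptions(precision=4,suppress=True)
_Z=R.from_euler("z",9,degrees=True).as_matrix();_s,_c=np.sin(np.radians(32)),np.cos(np.radians(32))
C=np.c_[_Z@[_c,0,_s],_Z@[0,1,0],_Z@[-_s,0,_c]]   # cradle axes
E80=np.array([.583,.1185,.1025])+.025*C[:,2]      # bare edge, glass mid-plane, 85 mm up
def pose(k=4):
    q=[]
    for i in range(k): q.append(robot.get_obs()); imaging.snapshot("top")
    return np.mean([o["tool_pos"] for o in q],0), R.from_rotvec(np.mean([R.from_euler("xyz",o["ee_rot"]).as_rotvec() for o in q],0)).as_matrix(), q
E
python3 - <<'E'
from h import *
p,M,q=pose(); print([o["tool_pos"] for o in q]); print(M)
print("rot err deg",R.from_matrix(np.c_[C[:,1],C[:,0],-C[:,2]]@M.T).as_rotvec(degrees=True))
J={}
for n,a,b in [("bot",(389.5,207.3),(258.4,199.5)),("top",(393.5,192),(258.3,205.3))]:
    X,e=tri(a,b); J[n]=X; print(n,X,e,"in cradle rel edge",C.T@(X-E80),"in tool",M.T@(X-p))
print("tool rel edge in cradle axes",C.T@(p-E80))
E
```

```text
[array([ 0.5971, -0.0026,  0.1316]), array([ 0.5966, -0.0026,  0.1311]), array([ 0.5961, -0.0025,  0.1305]), array([ 0.5957, -0.0025,  0.13  ])]
[[-0.1562  0.8297  0.5359]
 [ 0.9877  0.1318  0.0839]
 [-0.001   0.5424 -0.8401]]
rot err deg [-0.0728  0.8445  0.0117]
bot [0.6085 0.0937 0.1333] 2.285852429003947 in cradle rel edge [ 0.0344 -0.0285 -0.0102] in tool [0.0931 0.0241 0.0125]
top [0.5888 0.0892 0.1629] 2.4650503980852463 in cradle rel edge [ 0.033  -0.0299  0.0256] in tool [ 0.0918  0.0232 -0.0233]
tool rel edge in cradle axes [ 0.0101 -0.1217  0.0021]
```

```bash
python3 -m pendant '[[0,0,0,0,0,0,0],[0,0,0,0,0,0,0],[0,0,0,0,0,0,0],[0,0,0,0,0,0,0],[0,0,0,0,0,0,0]]'; python3 - <<'E'
from h import *
p,M,q=pose(3); print([o["tool_pos"] for o in q]); 
print("rot err deg",R.from_matrix(np.c_[C[:,1],C[:,0],-C[:,2]]@M.T).as_rotvec(degrees=True))
r=C.T@(p-E80);print("tool rel edge",r, "shift cm to x=0,z=-3",C@([0-r[0],0,-.003-r[2]])*100, q[-1]["wrist_force"],"per cm of +y",C[:,1])
E
```

```text
time: 7.1
tool_pos: [0.5946, -0.0023, 0.1284]
ee_rot: [2.571, -0.0, 1.727]
wrist_force: [1.0, -0.1, -1.8]
width: 0.0256
finger_force: 30.0
[array([ 0.5946, -0.0023,  0.1284]), array([ 0.5946, -0.0024,  0.1285]), array([ 0.5946, -0.0023,  0.1285])]
rot err deg [-0.1129  0.6921  0.03  ]
tool rel edge [ 0.0075 -0.1212  0.0009] shift cm to x=0,z=-3 [-0.4177 -0.0662 -0.7298] [ 0.0015  0.0965 -1.9534] per cm of +y [-0.1564  0.9877  0.    ]
```

```bash
python3 -m pendant '[[-0.42,-0.07,-0.73,0,0.7,0,0],[-0.1,0.8,0,0,0,0,0],[-0.1,0.8,0,0,0,0,0],[0,0,0,0,0,0,0],[0,0,0,0,0,0,0],[0,0,0,0,0,0,0],[0,0,0,0,0,0,0],[0,0,0,0,0,0,0]]'; python3 - <<'E'
from h import *
p,M,q=pose(2); print([o["tool_pos"] for o in q]); 
print("rot err deg",R.from_matrix(np.c_[C[:,1],C[:,0],-C[:,2]]@M.T).as_rotvec(degrees=True))
print("tool rel edge",C.T@(p-E80))
im=imaging.snapshot("top")[:,:,::-1].copy(); s=imaging.snapshot("scene")[:,:,::-1].copy()
k=10; a=zoom(im,236,194,40,36,k); b=zoom(s,376,184,40,36,k)
def dot(o,n,X,x0,y0,col): u=(proj(n,X)-[x0,y0]+.5)*k; cv2.circle(o,tuple(int(v) for v in u),3,col,-1)
for n,o,x0,y0 in (("top",a,236,194),("scene",b,376,184)):
    for dz in (-.085,-.05,0,.035): dot(o,n,E80+dz*C[:,2]+.007*C[:,0],x0,y0,(0,255,0))   # bar +x outer edge
    dot(o,n,E80+.035*C[:,2]-.007*C[:,0],x0,y0,(0,255,0))
    for sy in (-1,1):
        for h in (-18,18): dot(o,n,p+M@[.0885,sy*.011,-.0032-h/1000],x0,y0,(0,0,255))
cv2.imwrite("pics/b.png",np.hstack([a,b]))
E
```

```text
time: 8.05
tool_pos: [0.5885, 0.0128, 0.1213]
ee_rot: [2.583, -0.002, 1.727]
wrist_force: [-0.3, 0.5, -1.0]
width: 0.0256
finger_force: 30.0
[array([0.5885, 0.0128, 0.1213]), array([0.5885, 0.0128, 0.1213])]
rot err deg [-0.1092  0.0002  0.0446]
tool rel edge [ 0.0005 -0.1053 -0.0032]
```

View pics/b.png

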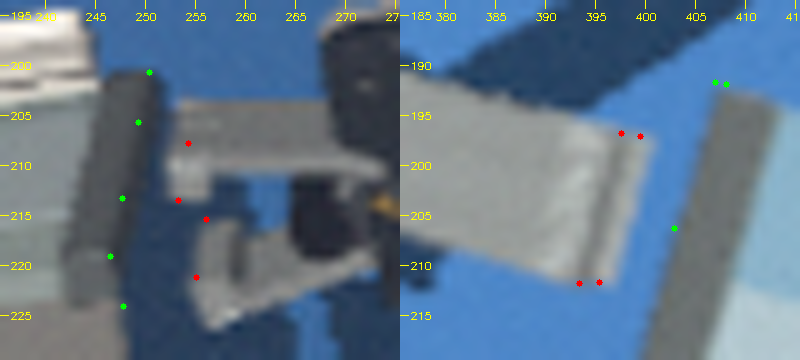

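The overlay dots for the predicted hook corners (red) and bar edge (green) match the picture to about 1 px. The jaw gap is centred on the bar, so I'll approach slowly while watching the force.

```bash
python3 -m pendant '[[-0.06,0.4,0,0,0,0,0],[-0.06,0.4,0,0,0,0,0],[-0.05,0.3,0,0,0,0,0],[-0.05,0.3,0,0,0,0,0],[0,0,0,0,0,0,0]]'; python3 -m pendant '[[-0.03,0.2,0,0,0,0,0],[-0.03,0.2,0,0,0,0,0],[0,0,0,0,0,0,0],[0,0,0,0,0,0,0]]'
```

```text
time: 8.75
tool_pos: [0.5861, 0.0276, 0.1212]
ee_rot: [2.583, -0.002, 1.728]
wrist_force: [0.7, -0.4, -2.1]
width: 0.0253
finger_force: 30.0
time: 9.15
tool_pos: [0.5857, 0.031, 0.1213]
ee_rot: [2.583, -0.002, 1.727]
wrist_force: [0.7, 0.5, -1.5]
width: 0.0256
finger_force: 30.0
```

```bash
python3 -m pendant '[[-0.03,0.2,0,0,0,0,0],[-0.03,0.2,0,0,0,0,0],[0,0,0,0,0,0,0]]'; python3 -c "
from h import *
p,M,q=pose(2);print(C.T@(p-E80),C.T@q[-1]['wrist_force'],q[-1]['wrist_torque'],q[-1]['width'])"
```

```text
time: 9.45
tool_pos: [0.585, 0.0352, 0.1211]
ee_rot: [2.583, -0.002, 1.728]
wrist_force: [-1.0, 0.7, -2.5]
width: 0.0255
finger_force: 30.0
[ 0.0005 -0.0826 -0.0033] [-0.3088 -0.0325 -1.3816] [-0.167   0.302  -0.0066] 0.02563859145083862
```

```bash
python3 -m pendant '[[-0.03,0.2,0,0,0,0,0],[-0.03,0.2,0,0,0,0,0],[-0.03,0.2,0,0,0,0,0],[-0.03,0.2,0,0,0,0,0],[0,0,0,0,0,0,0]]'; python3 -m pendant '[[-0.03,0.2,0,0,0,0,0],[-0.03,0.2,0,0,0,0,0],[-0.03,0.2,0,0,0,0,0],[0,0,0,0,0,0,0]]'; python3 -m pendant '[[-0.02,0.15,0,0,0,0,0],[-0.02,0.15,0,0,0,0,0],[0,0,0,0,0,0,0]]';  python3 -c "
from h import *
p,M,q=pose(2);print(C.T@(p-E80),C.T@q[-1]['wrist_force'],q[-1]['wrist_torque'],q[-1]['width'])"
```

```text
time: 10.05
tool_pos: [0.5838, 0.0433, 0.1212]
ee_rot: [2.583, -0.002, 1.728]
wrist_force: [-0.5, 0.2, -2.0]
width: 0.0253
finger_force: 30.0
time: 10.45
tool_pos: [0.5829, 0.0493, 0.1212]
ee_rot: [2.583, -0.002, 1.728]
wrist_force: [0.9, 0.3, -1.6]
width: 0.0251
finger_force: 30.0
time: 10.75
tool_pos: [0.5825, 0.0521, 0.1212]
ee_rot: [2.583, -0.002, 1.728]
wrist_force: [-0.4, 0.2, -1.4]
width: 0.0253
finger_force: 30.0
[ 0.0007 -0.0655 -0.0034] [-1.3743 -0.0286 -1.7843] [-0.158   0.2507 -0.0145] 0.025673617295195194
```

```bash
python3 -m pendant '[[-0.02,0.1,0,0,0,0,0],[-0.01,0.1,0,0,0,0,0],[0,0,0,0,0,0,0]]'; python3 -m pendant '[[-0.02,0.1,0,0,0,0,0],[0,0,0,0,0,0,0]]'; python3 -m pendant '[[-0.02,0.1,0,0,0,0,0],[0,0,0,0,0,0,0]]'
```

```text
time: 11.15
tool_pos: [0.5824, 0.0535, 0.1213]
ee_rot: [2.583, -0.001, 1.727]
wrist_force: [-0.3, -2.3, -2.0]
width: 0.0255
finger_force: 30.0
time: 11.35
tool_pos: [0.5823, 0.0536, 0.1215]
ee_rot: [2.583, 0.001, 1.727]
wrist_force: [-0.0, -5.5, -1.2]
width: 0.0256
finger_force: 30.0
time: 11.55
tool_pos: [0.5823, 0.0537, 0.1216]
ee_rot: [2.582, 0.003, 1.726]
wrist_force: [-0.3, -8.0, -0.5]
width: 0.0259
finger_force: 30.0
```

```bash
python3 -m pendant '[[-0.02,0.1,0,0,0,0,0],[0,0,0,0,0,0,0]]'
```

```text
time: 11.75
tool_pos: [0.5823, 0.0537, 0.1217]
ee_rot: [2.582, 0.005, 1.726]
wrist_force: [-0.9, -11.3, -1.1]
width: 0.0258
finger_force: 30.0
```

The throat touches the edge at about 11 N. I'll ease the push back a little and open slowly so the hooks close on the glass.

```bash
python3 -m pendant '[[0.02,-0.1,0,0,0,0,0.28],[0,0,0,0,0,0,0.3],[0,0,0,0,0,0,0.32],[0,0,0,0,0,0,0.34],[0,0,0,0,0,0,0.36],[0,0,0,0,0,0,0.38],[0,0,0,0,0,0,0.40],[0,0,0,0,0,0,0.40]]'; python3 -m pendant '[[0,0,0,0,0,0,0.43],[0,0,0,0,0,0,0.46],[0,0,0,0,0,0,0.5],[0,0,0,0,0,0,0.55],[0,0,0,0,0,0,0.6],[0,0,0,0,0,0,0.6]]'
python3 - <<'E'
from h import *
im=imaging.snapshot("top")[:,:,::-1].copy(); s=imaging.snapshot("scene")[:,:,::-1].copy()
cv2.imwrite("pics/c.png",np.hstack([zoom(im,215,185,66,60,6,10),zoom(s,365,180,66,60,6,10)]))
E
```

```text
time: 12.55
tool_pos: [0.5825, 0.0557, 0.1218]
ee_rot: [2.581, -0.001, 1.727]
wrist_force: [0.6, -4.9, -0.3]
width: 0.0375
finger_force: 7.9
time: 13.15
tool_pos: [0.5818, 0.0562, 0.1212]
ee_rot: [2.583, -0.002, 1.728]
wrist_force: [0.1, 0.0, 0.2]
width: 0.0564
finger_force: 0.0
```

View pics/c.png

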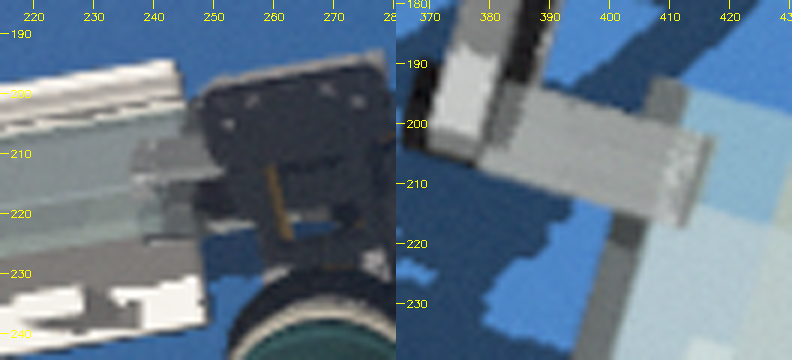

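The clamp now spans the bar, with its hooks on the glass at scene (412,205). The fingers are free, so I'll retreat along the lean.

```bash
python3 -m pendant '[[0,0,0,0,0,0,0.65],[-0.52,-0.08,0.85,0,0,0,0.65],[-0.52,-0.08,0.85,0,0,0,0.65],[-1.05,-0.17,1.7,0,0,0,0.65],[-1.57,-0.25,2.54,0,0,0,0.65],[-1.57,-0.25,2.54,0,0,0,0.65],[-1.57,-0.25,2.54,0,0,0,0.65]]'; python3 -m pendant '[[0,-3,2,0,0,0,0.65],[0,-4,2,0,0,0,0.65],[0,-4,0,0,0,0,0.65],[0,-3,0,0,0,0,0.65],[0,0,0,0,0,0,0.65],[0,0,0,0,0,0,0.65]]'
python3 - <<'E'
from h import *
im=imaging.snapshot("top")[:,:,::-1].copy(); s=imaging.snapshot("scene")[:,:,::-1].copy()
cv2.imwrite("pics/d.png",np.hstack([zoom(im,215,185,66,60,6,10),zoom(s,365,180,66,60,6,10)]))
E
```

```text
time: 13.95
tool_pos: [0.5129, 0.0451, 0.2335]
ee_rot: [2.581, -0.001, 1.727]
wrist_force: [1.1, -0.3, -0.2]
width: 0.061
finger_force: 0.0
time: 14.55
tool_pos: [0.5136, -0.0953, 0.2721]
ee_rot: [2.582, -0.002, 1.726]
wrist_force: [-0.8, -0.5, -0.1]
width: 0.0611
finger_force: 0.0
```

View pics/d.png

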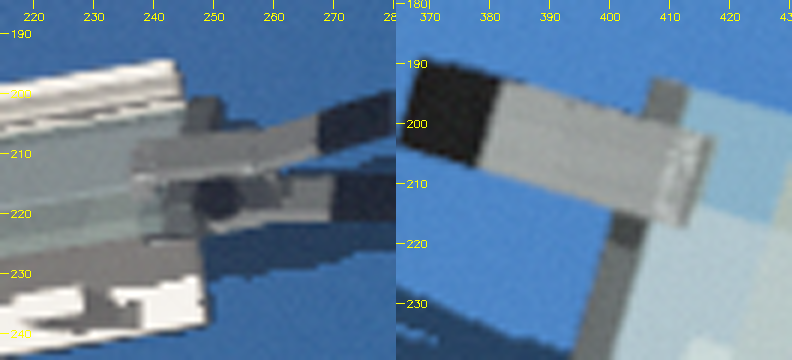

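The clamp sits home. Its stop at top (251,217) touches the bar, the hooks reach about 28 mm past the bar's outer face, and its middle is about 86 mm up the edge. The gripper is clear.

```bash
python3 -c "
from bench import robot
print(robot.close_job())"
```

```text
the job is handed in; nothing more can be done
None
```

I clipped the steel clamp onto the bare edge about 86 mm up and let it go; in the last pictures the stop touches the bar and the hooks are on the glass behind it. I felt at most about 11 N at the wrist and handed the job in at about 15 s, but no verdict came back.

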